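# Hold a large paraffin block in the datum corner of the block imager

## Task

Lift the dust hood off the block imager by its handle and stand it upright on the middle of the bench mat. Then take the one large paraffin block from the cold plate, lay it wax face down on the imager's glass and push it square into the corner of the two stop bars, long side to the long bar. There is no clamp, so finish while still holding the block pressed firmly against both bars at once for the exposure; do not drop the hood or the block, do not ram the block into the bars, and leave everything else where it is.

Things in the scene. Friction and masses are not known exactly. Their poses are not given: they have to be found in the camera images.
- imager: Block-face imager, fixed: a white box 190 (own x) x 180 (own y) x 95 mm high with a black deck on top, in which a glass window 100 x 106 mm lies flush, centred. Origin at the centre of its underside, on the bench. Deck and glass are one level surface 95 mm above the bench. At the start the dust hood stands on the deck over the window. It stands at one of three places (left, middle, right), turned by up to 0.3 rad.
- corner (a point): The inside corner of the two stop bars, at deck level (28 mm along own x, 40 mm along own y from the imager's origin, 95 mm up). Axes as the imager's. A long bar stops motion along own +x, a short bar stops motion along own +y: the block belongs on the -x, -y side of this point. Seated, the block's centre lies 24 mm in -x and 35.5 mm in -y from here, 13.5 mm up, its long side (own y) along this y; either end may lead.
- far_stop: Long stop bar, aluminium, 10 (x) x 80 (y) x 7 mm high, fixed on the deck; origin at the centre of its underside; its -x face is the stop face. It runs from 70 mm on the -y side of the corner to 10 mm on the +y side. The bars touch the wax, below the cassette; wax slides on glass and bars with a friction of about 0.3.
- side_stop: Short stop bar, aluminium, 58 (x) x 10 (y) x 7 mm high, fixed on the deck; origin at the centre of its underside; its -y face is the stop face. It runs from the corner 58 mm towards -x.
- hood_grip (a point): Middle of the dust hood's handle bar. The hood is a grey sheet-metal cover, 122 (x) x 134 (y) x 62 mm high, open below, 0.3 to 0.55 kg, loose, standing over the window and the bars with 4 mm walls. On top a steel bow handle: a round bar 10 mm thick running along the hood's y, 84 mm long between its two posts, bar centre 96 mm above the hood's lower rim and 34 mm above its roof. The hood is centred under this point; it is turned at most 0.06 rad from the imager.
- mat: Grey-blue bench mat, 190 x 190 x 2 mm, fixed on the bench, empty; origin at the centre of its underside. The hood is to stand on its middle (centre within 40 mm), in any direction.
- cold_plate: Cold plate, fixed: white box with a grey metal top, 180 (own x) x 200 (own y) x 55 mm high, flat on top, origin at the centre of its underside. Three paraffin blocks lie on it wax face down.
- large_block_mid (a point): Centre (half-way up) of the large paraffin block, loose, about 0.08 to 0.15 kg, lying wax face down on the cold plate: overall 52 (own x) x 75 (own y) x 27 mm high. Lower 15 mm: wax, 48 x 71 mm; upper 12 mm: white perforated plastic cassette, 52 x 75 mm, overhanging the wax by 2 mm all round (grip it across its 52 mm). Its own z points up from the wax to the cassette. It may be turned up to 0.25 rad on the plate.
- small_block_a_mid (a point): Centre of a small paraffin block, 28 x 40 x 16 mm, loose on the cold plate: leave alone. It and the large block swap places on the plate from run to run.
- small_block_b_mid (a point): Centre of the other small paraffin block, 28 x 40 x 16 mm, loose on the cold plate near its own -x edge: leave alone.
- reagent_bottle: Amber bottle, 36 mm across, 78 mm high, loose on the bench, origin under its centre: leave alone.
- pot_a: Black lidded pot, 46 mm across, 42 mm high, loose, origin under its centre: leave alone.
- pot_b: A second such pot: leave alone.
- forceps: Steel forceps, 130 mm long (own x), 5 mm high, lying loose on the bench, origin under the middle: leave alone.
- stain_dish: Glass bowl, 80 mm across, 45 mm high, loose, origin under its centre: leave alone.

How it is judged:
By the outcome, as a careful person would: the job done as asked, in the order asked, and still so for the second after the job is handed in, while the arm keeps its last pose, push and grip.
It also fails if it takes over 70 s, if anything falls off the work surface, if the arm or the gripper's body presses on something with over 40 N, if the wrist force passes 120 N, or if a joint passes its speed limit or range.

## Robot

A 6-joint arm with a two-finger parallel gripper is mounted at the origin on the work surface. World frame = base frame: x ahead of the robot, y to its left, z up, the work surface at z = 0. Lengths are in mm, angles in rad, forces in N, time in s.
With the tool pointing down it reaches from about 350 to 975 mm from the base axis. Payload 7.1 kg.
Tool frame: the origin (TCP) lies at the very end of the fingers, on their centre line; the grasp point (between the pads) lies 19 mm behind it; z points along the fingers, y is the line along which they close (so a half turn about z gives the same grasp; the last joint's range is limited). The gripper opens to 88 mm and grips with 3 to 60 N. Pads are 20 mm wide; open, the fingers measure 115 mm over their backs; the gripper's body (75 mm by 178 mm) begins 61 mm behind the grasp point.
Start: joints at [-1.194, 0.423, 1.63, -0, 1.089, -0.019], TCP at [240.982, -576.656, 222.675] pointing down, gripper open.
Joint ranges: [-3, 3], [-0.9, 2.11], [0.09, 2.58], [-1.31, 4.45], [0.11, 2.69], [-2.54, 2.54]. Speed limits (rad/s): [2.39, 2.39, 3.01, 3.14, 3.14, 3.14].

## Interface

Orientations are given as a rotation vector (axis times angle).
In Python, from workcell import get_obs, get_image, job, models gives the robot as it stands.
- The arm moves only by the tool jog_arm, never from a script. Its argument "increments" is one flat list of numbers, 7 for each row, row after row: the turn, a rotation vector about the tool's x, y, z in degrees, then the shift along the tool's x, y, z in mm, then the opening in per cent of the stroke, from 0 (shut) to 100 (fully open). A call has 1 to 12 rows; each row shifts and turns the commanded pose from where the row before left it, along the tool's axes as they then stand; what a row does not reach is not made up. A row lasts 1/8 s, in which the tool goes at most 62.5 mm and 10.7 degrees, less where a joint would pass 70% of its speed; a pose out of reach is approached as far as the arm can. A call is refused whole if a number of a shift passes 62.5 or a number of a turn 10.7, either way. A call with a gripper value outside its range is refused whole. The fingers move at their own pace and stop on an object; the grip force is fixed at half the most. Time passes only in rows, so rows that do not move let the fingers close. It gives the time, the measured TCP pose, the force, the opening and the grip force at its end, in the units of the state.
- get_obs(): the state, without advancing time (a new reading comes with each control period).
- get_image(name): name is "scene" or "side" or "wrist"; returns a dict with "pixels" (400x640x3 uint8, blue, green, red), "depth" (400x640 float32, mm along the optical axis (not along the pixel's ray), 0 where there is no reading), "fx", "fy", "cx", "cy" (pixels), "cam_to_world" (4x4, takes a point from camera to world coordinates); the wrist camera has in their place "tool_from_camera" (4x4, takes a point from camera to tool coordinates, whose origin is the TCP and whose axes are the flange's). Camera axes: x right, y up, looking along -z (the intrinsics and any distortion apply to the point x, -y, -z); pixel columns grow to the right and rows downward; lengths in mm; the calibration is good to about 2 mm. A picture is of the moment at which its call begins: read the wrist's pose just before it.
- job.close_job(): hands the job in; it is judged then, once.
Trained networks look in the newest picture that a camera, given by its name, has taken for a name from the list of things; names that differ only in an ending like _2 or _b are one class to them, and where a whole thing is asked for, a point or a joint stands for the part that bears it (a point fixed in the world has none). Each returns a list of dicts, best first, with "p" (0 to 1); they miss things now and then, are a little off and sometimes report something else, mostly with a low value. They report only what shows in the picture. A call takes as long as a camera call.
- models.look_for(target, camera): "centre" ([x, y, z] in mm, in world coordinates, good to about 4 mm: the middle of the surface that is visible of it).
- models.regions_of(target, camera): "region" (400x640 bool, what is visible of it).
The state is a dict: "t": time; "qpos": joint angles; "qvel": joint speeds; "joint_torque": joint torques, N m; "ee_pos": TCP position; "orientation": TCP orientation; "ft_force": force on the tool from outside, world axes, zero at the start; "moment": the same for the moment, N m; "width": finger opening in mm; "grasp_force": force on a finger pad.
Only numpy, scipy, OpenCV 4.12 (cv2) and the standard library are available. Lean on these libraries where they do the work, as an engineer would, in place of code of your own. Each camera call takes 0.05 s, during which the arm holds its last target. There are 200 camera calls.

## Working session

There is one attempt and no reset: what is moved stays moved. The work goes in short steps, Python scripts to look and compute and a tool call to move; the robot and the scene stay as the last step left them, time stands still between calls to the robot, and variables do not carry over. Pictures are saved under pics/ and viewed, at most 10 in all, crops included, and the job is handed in when it is done.

Besides the shell and the picture viewer there is one more tool, called after ">>>" as name(argument=value, ...) on one line, values as JSON. jog_arm: Moves the arm, as the interface text tells. Its arguments: {"type":"object","properties":{"increments":{"type":"array"}},"required":["increments"]}

```bash
mkdir -p pics; cat > h.py <<'E'
import numpy as np, cv2
from scipy.spatial.transform import Rotation as R
from workcell import get_obs, get_image, job, models
def cam(name):
    o=get_obs(); im=get_image(name)
    if 'cam_to_world' in im: T=np.array(im['cam_to_world'])
    else:
        W=np.eye(4); W[:3,:3]=R.from_rotvec(o['orientation']).as_matrix(); W[:3,3]=o['ee_pos']
        T=W@np.array(im['tool_from_camera'])
    return im,T
def cloud(im,T):
    d=im['depth'].astype(float); v,u=np.mgrid[:400,:640]
    P=np.stack([(u-im['cx'])/im['fx']*d,-(v-im['cy'])/im['fy']*d,-d],-1)
    W=P@T[:3,:3].T+T[:3,3]; W[d==0]=np.nan
    return W
def save(im,n): cv2.imwrite('pics/'+n+'.png',im['pixels'])
E
python3 - <<'E'
from h import *
o=get_obs(); print(o['t'],o['ee_pos'],o['orientation'],o['width'])
ims=[]
for c in ['scene','side']:
    im,T=cam(c); W=cloud(im,T); ims.append(im['pixels'])
    print(c,T[:3,3].round(),im.keys())
    for t in ['imager','hood_grip','far_stop','mat','cold_plate','large_block_mid','small_block_a_mid','reagent_bottle','pot_a','forceps','stain_dish']:
        print(t,[(np.round(x['centre']).tolist(),round(x['p'],2)) for x in models.look_for(t,c)[:3]])
    r=models.regions_of('large_block_mid',c)
    if r:
        m=r[0]['region']; print('region',m.sum(),np.nanmedian(W[m],0).round(1))
cv2.imwrite('pics/a.png',cv2.resize(np.vstack(ims),(480,600)) if 0 else ims[0]); cv2.imwrite('pics/b.png',ims[1])
E
```

```text
0.0 [ 240.79082206 -576.1324032   221.92336552] [-3.07881110e+00 -6.17360001e-01  4.13942404e-04] 87.7232492180793
scene [1043. -336.  744.] dict_keys(['pixels', 'depth', 'fx', 'fy', 'cx', 'cy', 'cam_to_world'])
imager [([618.0, -20.0, 158.0], 0.7), ([680.0, -51.0, 85.0], 0.63)]
hood_grip [([623.0, -19.0, 157.0], 0.64)]
far_stop [([416.0, 297.0, 75.0], 0.71), ([508.0, 274.0, 54.0], 0.45)]
mat [([471.0, -307.0, 3.0], 0.72)]
cold_plate [([509.0, 270.0, 53.0], 0.68)]
large_block_mid [([514.0, 249.0, 85.0], 0.66)]
small_block_a_mid [([500.0, 349.0, 71.0], 0.56)]
reagent_bottle [([388.0, -99.0, 43.0], 0.68)]
pot_a [([704.0, 175.0, 37.0], 0.95), ([375.0, 104.0, 38.0], 0.82)]
forceps [([649.0, 292.0, 4.0], 0.8)]
stain_dish [([700.0, -249.0, 23.0], 0.66)]
region 609 [517.2 251.   81.3]
side [357. 759. 804.] dict_keys(['pixels', 'depth', 'fx', 'fy', 'cx', 'cy', 'cam_to_world'])
imager [([558.0, 79.0, 78.0], 0.63), ([689.0, 192.0, 40.0], 0.61), ([463.0, 327.0, 52.0], 0.27)]
hood_grip [([592.0, 32.0, 156.0], 0.57)]
far_stop []
mat [([453.0, -295.0, 7.0], 0.59)]
cold_plate [([460.0, 329.0, 50.0], 0.65)]
large_block_mid [([506.0, 264.0, 80.0], 0.56)]
small_block_a_mid [([490.0, 361.0, 73.0], 0.84), ([369.0, 115.0, 44.0], 0.56)]
reagent_bottle [([375.0, -79.0, 39.0], 0.61)]
pot_a [([692.0, 194.0, 44.0], 0.94), ([370.0, 114.0, 42.0], 0.86)]
forceps [([639.0, 297.0, 3.0], 0.91)]
stain_dish [([720.0, -274.0, 32.0], 0.65), ([489.0, 361.0, 69.0], 0.18)]
region 1096 [507.3 263.8  81.9]
```

View pics/a.png

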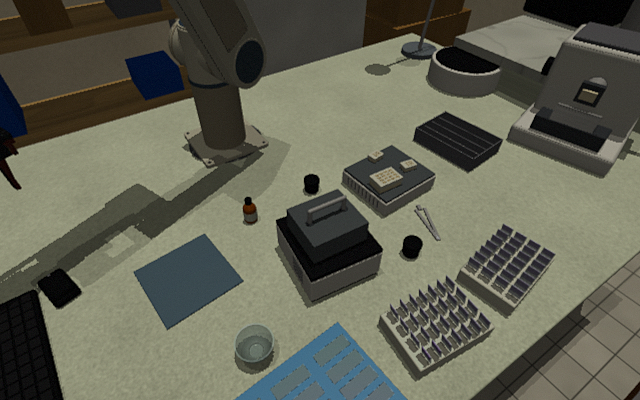

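View pics/b.png

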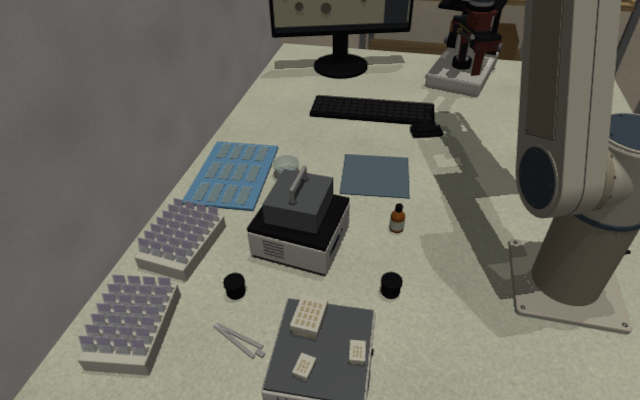

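The scene picture shows the hood (handle ~325,207) on the imager, the mat at ~(188,280), and the large block at ~(385,178) on the cold plate. The side view agrees (handle 297,183; block 309,316). Next I measure poses from the depth.

```bash
python3 - <<'E'
from h import *
for c in ['scene','side']:
    im,T=cam(c); W=cloud(im,T)
    def sel(x0,x1,y0,y1,z0,z1,n):
        m=(W[...,0]>x0)&(W[...,0]<x1)&(W[...,1]>y0)&(W[...,1]<y1)&(W[...,2]>z0)&(W[...,2]<z1)
        m=cv2.morphologyEx(m.astype(np.uint8),cv2.MORPH_OPEN,np.ones((2,2),np.uint8))>0
        P=W[m]
        if len(P)<8: print(c,n,len(P));return
        r=cv2.minAreaRect(P[:,:2].astype(np.float32))
        print(c,n,len(P),'rect',np.round(r[0],1),np.round(r[1],1),round(r[2],1),'z',np.percentile(P[:,2],[10,50,90]).round(1))
    sel(500,720,-120,140,178,205,'handle')
    sel(500,720,-120,140,151,164,'roof')
    sel(480,760,-160,180,89,101,'deck')
    sel(400,600,200,330,76,90,'big')
    sel(340,640,170,450,48,61,'plate')
    sel(340,640,170,450,66,75,'small')
    for t in ['mat']:
        r=models.regions_of(t,c)[0]['region']; P=W[r]; P=P[~np.isnan(P[:,0])]; q=cv2.minAreaRect(P[:,:2].astype(np.float32)); print(t,q,np.median(P,0))
E
```

```text
scene handle 225 rect [548.7  75.2] [ 56.3 263.8] 32.0 z [nan nan nan]
scene roof 2456 rect [573.5  80.9] [ 98.8 338.3] 41.8 z [nan nan nan]
scene deck 1744 rect [521.2 -27.7] [0. 0.] 0.0 z [nan nan nan]
scene big 408 rect [513.7 264.4] [98.  51.4] 85.1 z [nan nan nan]
scene plate 2043 rect [477.1 331.7] [171.6 251.7] 2.7 z [nan nan nan]
scene small 256 rect [467.4 287.5] [118.5 170.8] 13.5 z [nan nan nan]
mat ((458.54931640625, -303.092041015625), (192.55528259277344, 191.63258361816406), 6.137101173400879) [ 468.06336715 -307.88222563    2.15867306]
side handle 161 rect [ 617.2 -129.5] [ 25.7 350.4] 9.9 z [nan nan nan]
side roof 2043 rect [583.6 -98.8] [324.8 118.8] 84.6 z [nan nan nan]
side deck 1732 rect [537.4  -8.2] [320.2 162.2] 54.3 z [nan nan nan]
side big 979 rect [501. 227.] [134.7  50.3] 82.8 z [nan nan nan]
side plate 7153 rect [468.5 284. ] [172.8 227.7] 5.0 z [nan nan nan]
side small 733 rect [452.7 326. ] [128.2  91.4] 8.9 z [nan nan nan]
mat ((456.8132629394531, -305.1699523925781), (193.33155822753906, 203.012451171875), 5.405054092407227) [ 456.85238589 -292.25191291    3.02120272]
```

```bash
cat >> h.py <<'E'
def fit(W,b,n):
    x0,x1,y0,y1,z0,z1=b
    m=(W[...,0]>x0)&(W[...,0]<x1)&(W[...,1]>y0)&(W[...,1]<y1)&(W[...,2]>z0)&(W[...,2]<z1)
    k,L,st,_=cv2.connectedComponentsWithStats(m.astype(np.uint8),connectivity=4)
    if k<2: print(n,'none');return
    m=L==1+np.argmax(st[1:,4]); P=W[m]
    r=cv2.minAreaRect(P[:,:2].astype(np.float32))
    c=P[:,:2].mean(0); w,V=np.linalg.eigh(np.cov(P[:,:2].T)); a=V[:,1]
    print(n,len(P),'rect',np.round(r[0],1),np.round(r[1],1),round(r[2],1),'mean',c.round(1),'long ang',round(np.degrees(np.arctan2(a[1],a[0]))%180,1),'z',np.percentile(P[:,2],[10,50,90]).round(1))
    return m
E
python3 - <<'E'
from h import *
for c in ['scene','side']:
    im,T=cam(c); W=cloud(im,T); print(c)
    fit(W,(500,720,-120,140,180,205),'handle')
    fit(W,(500,720,-120,140,153,162),'roof')
    fit(W,(480,760,-160,180,90,99),'deck')
    fit(W,(400,600,200,330,77,90),'big')
    fit(W,(340,640,170,450,50,60),'plate')
E
```

```text
scene
handle 223 rect [599.3  -4.7] [92.1 10.6] 86.0 mean [599.9  -6.4] long ang 86.1 z [186.8 194.4 196.6]
roof 2404 rect [598.4  -3.9] [135.3 126. ] 85.9 mean [604.8  -8.8] long ang 73.1 z [155.8 157.2 158.6]
deck 1657 rect [5.978e+02 1.000e-01] [177.2 187.7] 83.1 mean [644.9 -28.1] long ang 47.8 z [93.4 95.2 96.8]
big 399 rect [510.  254.9] [77.3 55.5] 87.7 mean [512.  253.2] long ang 86.8 z [80.5 82.5 84.2]
plate 1978 rect [474.7 303.4] [174.8 198.2] 3.4 mean [479.8 299.5] long ang 79.5 z [53.6 55.5 57.3]
side
handle 157 rect [596.1  -1.3] [90.9 10.3] 86.7 mean [595.3   3.9] long ang 85.9 z [187.  194.9 196.8]
roof 1990 rect [596.3  -4.5] [139.5 123. ] 86.5 mean [594.    3.2] long ang 78.8 z [155.8 157.5 159. ]
deck 1665 rect [ 5.956e+02 -1.000e-01] [180.2 187.3] 83.1 mean [572.1  40.2] long ang 29.1 z [93.3 95.4 97.3]
big 977 rect [507.9 254.8] [77.6 52.7] 87.3 mean [507.7 257.3] long ang 87.0 z [80.4 82.2 83.9]
plate 7123 rect [472.7 302.9] [173.5 194.6] 3.8 mean [467.9 318.3] long ang 64.6 z [53.4 55.1 56.8]
```

>>> jog_arm(increments=[0,0,-10.6,0,0,-7,100,0,0,-10.6,0,0,-7,100,0,0,-10.6,0,0,-7,100,0,0,-10.6,0,0,-7,100,0,0,-10.6,0,0,-7,100,0,0,-10.5,0,0,-7,100,0,0,0,49.5,26.5,0,100,0,0,0,49.5,26.5,0,100,0,0,0,49.5,26.5,0,100,0,0,0,49.5,26.5,0,100,0,0,0,49.5,26.5,0,100,0,0,0,49.5,26.5,0,100])

```text
t: 3.1
ee_pos: [420.2, -289.4, 265.0]
orientation: [2.294, 2.145, 0.0]
ft_force: [-0.4, -0.4, -0.2]
width: 87.8
grasp_force: 0.0
```

>>> jog_arm(increments=[0,0,0,49.5,26.5,0,100,0,0,0,49.5,26.5,0,100,0,0,0,49.5,26.5,0,100,0,0,0,49.5,26.5,0,100,0,0,0,49.5,26.5,0,100,0,0,0,49.5,26.5,0,100,0,0,0,0,0,0,100])

```text
t: 3.98
ee_pos: [599.3, -2.2, 264.5]
orientation: [2.29, 2.151, 0.001]
ft_force: [-0.1, -0.1, -0.3]
width: 87.7
grasp_force: 0.0
```

```bash
cat >> h.py <<'E'
def pose():
    o=get_obs(); M=R.from_rotvec(o['orientation']).as_matrix()
    print('t',round(o['t'],2),'pos',np.round(o['ee_pos'],1),'xyaw',round(np.degrees(np.arctan2(M[1,0],M[0,0])),2),'zaxis',M[:,2].round(4),'F',np.round(o['ft_force'],1),'w',round(o['width'],1),'g',round(o['grasp_force'],1),'q',np.round(o['qpos'],2))
    return o,M
def go(p):
    o,M=pose(); print('tool shift',(M.T@(np.array(p)-o['ee_pos'])).round(1))
E
python3 - <<'E'
from h import *
go([597.5,-3.5,172])
im,T=cam('wrist'); save(im,'w1'); W=cloud(im,T)
fit(W,(500,720,-120,140,183,205),'handle')
E
```

```text
t 3.98 pos [599.3  -2.2 264.5] xyaw 86.42 zaxis [ 7.e-04  4.e-04 -1.e+00] F [-0.1 -0.1 -0.3] w 87.7 g 0.0 q [-0.02  0.34  1.65  0.    1.15  0.04]
tool shift [-1.5 -1.8 92.5]
handle 1686 rect [596.7  -2.5] [93.6  9.6] 86.5 mean [597.1   0.8] long ang 86.4 z [193.6 195.6 196.8]
```

The wrist view confirms the handle at (597,-3), top at 196. I'll descend and grip.

>>> jog_arm(increments=[0,0,0,-1,-2,30,100,0,0,0,0,0,30,100,0,0,0,0,0,20,100,0,0,0,0,0,12,100,0,0,0,0,0,0,0,0,0,0,0,0,0,0,0,0,0,0,0,0,0,0,0,0,0,0,0,0,0,0,0,0,0,0,0,0,0,0,0,0,0,0])

```text
t: 5.28
ee_pos: [595.8, -6.0, 172.8]
orientation: [2.294, 2.146, 0.0]
ft_force: [-0.0, -0.2, 0.2]
width: 31.3
grasp_force: 0.0
```

>>> jog_arm(increments=[0,0,0,0,0,0,0,0,0,0,0,0,0,0,0,0,0,0,0,0,0,0,0,0,0,0,0,0,0,0,0,0,0,0,0,0,0,0,0,0,-8,0,0,0,0,0,0,-15,0,0,0,0,0,0,-15,0,0,0,0,0,0,0,0])

```text
t: 6.4
ee_pos: [596.9, -6.1, 212.7]
orientation: [2.293, 2.144, 0.004]
ft_force: [0.4, -0.5, -5.2]
width: 9.3
grasp_force: 30.0
```

>>> jog_arm(increments=[0,0,0,-12,-5,0,0,0,0,0,-25,-10,0,0,0,0,0,-33,-12.5,0,0,0,0,0,-35,-13.5,0,0,0,0,0,-35,-13.5,0,0,0,0,0,-35,-13.5,0,0,0,0,0,-35,-13.5,0,0,0,0,0,-35,-13.5,0,0,0,0,0,-30,-12,0,0,0,0,0,-20,-7,0,0,0,0,0,-10,-5,0,0,0,0,0,0,0,0,0])

```text
t: 7.9
ee_pos: [456.0, -302.7, 210.3]
orientation: [-2.295, -2.144, 0.0]
ft_force: [0.4, -0.5, -4.6]
width: 8.7
grasp_force: 30.0
```

>>> jog_arm(increments=[0,0,0,0,0,20,0,0,0,0,0,0,30,0,0,0,0,0,0,30,0,0,0,0,0,0,25,0,0,0,0,0,0,15,0,0,0,0,0,0,5,0,0,0,0,0,0,0,0])

```text
t: 8.78
ee_pos: [457.1, -302.4, 85.9]
orientation: [2.294, 2.146, 0.0]
ft_force: [0.3, -0.5, -3.7]
width: 9.2
grasp_force: 30.0
```

```bash
python3 - <<'E'
from h import *
pose()
im,T=cam('scene'); save(im,'s2'); W=cloud(im,T)
fit(W,(340,600,-430,-180,30,120),'hood')
fit(W,(480,760,-160,180,90,99),'deck')
E
```

```text
t 8.78 pos [ 457.1 -302.4   85.9] xyaw 86.2 zaxis [ 3.e-04 -1.e-04 -1.e+00] F [ 0.3 -0.5 -3.7] w 9.2 g 30.0 q [-0.61  0.51  1.88  0.    0.75 -0.54]
hood 2685 rect [ 459.3 -300. ] [134.3 124.5] 86.4 mean [ 486.4 -303. ] long ang 88.5 z [45.2 69.8 72. ]
deck 4741 rect [5.973e+02 4.000e-01] [177.9 188.5] 83.3 mean [604.1  -5.9] long ang 171.6 z [93.6 95.2 96.6]
```

View pics/s2.png

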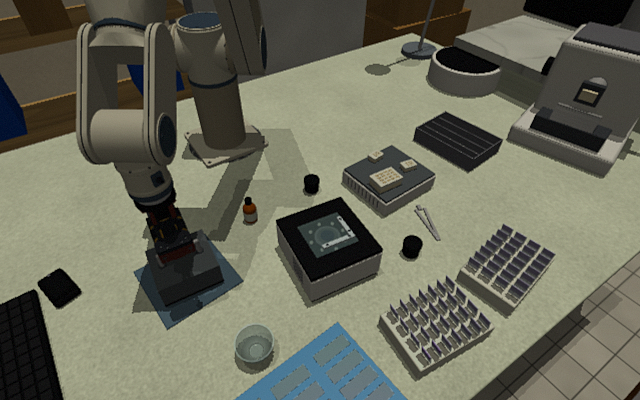

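The hood hangs level over the mat (px ~190,270), about 6 mm above it. The stop bars show on the glass at ~(340,230). Lowering now.

>>> jog_arm(increments=[0,0,0,0,0,2,0,0,0,0,0,0,2,0,0,0,0,0,0,1,0,0,0,0,0,0,0.5,0,0,0,0,0,0,0,0])

```text
t: 9.45
ee_pos: [456.7, -302.4, 80.2]
orientation: [-2.294, -2.146, -0.0]
ft_force: [-0.4, 0.1, -4.5]
width: 9.2
grasp_force: 30.0
```

>>> jog_arm(increments=[0,0,0,0,0,0.5,0,0,0,0,0,0,0.5,0,0,0,0,0,0,0.5,0,0,0,0,0,0,0,0])

```text
t: 9.95
ee_pos: [456.8, -302.5, 79.6]
orientation: [2.294, 2.146, 0.0]
ft_force: [-3.0, 1.2, 7.2]
width: 9.3
grasp_force: 30.0
```

>>> jog_arm(increments=[0,0,0,0,0,0,30,0,0,0,0,0,0,60,0,0,0,0,0,0,80,0,0,0,0,0,0,80,0,0,0,0,0,0,80,0,0,0,0,0,-15,80,0,0,0,0,0,-40,90,0,0,0,0,0,-50,90,0,0,0,0,0,-50,90,0,0,0,0,0,0,90])

```text
t: 11.2
ee_pos: [459.0, -303.9, 238.9]
orientation: [2.288, 2.14, 0.003]
ft_force: [-0.3, -0.4, -0.2]
width: 79.0
grasp_force: 0.0
```

```bash
python3 - <<'E'
from h import *
im,T=cam('scene'); W=cloud(im,T)
fit(W,(340,600,-430,-180,60,68),'hoodroof')
fit(W,(340,600,-430,-180,85,110),'bar')
go([509,254.9,245])
E
```

```text
hoodroof 2405 rect [ 457.1 -300. ] [134.1 127.3] 86.0 mean [ 465.4 -302.3] long ang 86.4 z [62.3 64.  65.6]
bar 237 rect [ 460.3 -300.1] [92.6 11.9] 86.1 mean [ 460.4 -300.8] long ang 86.3 z [ 92.4 101.  103.2]
t 11.25 pos [ 457.7 -303.1  236.4] xyaw 86.18 zaxis [ 0.0041 -0.0028 -1.    ] F [-0.2  0.7  0.1] w 79.0 g 0.0 q [-0.61  0.29  1.79  0.    1.05 -0.54]
tool shift [560.1  14.  -10. ]
```

>>> jog_arm(increments=[0,0,0,20,0,-4,90,0,0,0,40,1,-4,90,0,0,0,55,1.5,0,90,0,0,0,58,1.5,0,90,0,0,0,58,1.5,0,90,0,0,0,58,1.5,0,90,0,0,0,58,1.5,0,90,0,0,0,58,1.5,0,90,0,0,0,55,1.5,0,90,0,0,-1,50,2,0,90,0,0,0,35,1,0,90,0,0,0,15,1,0,90])

```text
t: 12.75
ee_pos: [507.0, 257.3, 240.2]
orientation: [-2.272, -2.168, 0.004]
ft_force: [-0.2, -0.2, 0.3]
width: 79.0
grasp_force: 0.0
```

>>> jog_arm(increments=[0,0,0,0,0,0,90,0,0,0,0,0,0,90])

```text
t: 13.0
ee_pos: [508.2, 254.3, 241.3]
orientation: [-2.276, -2.165, 0.002]
ft_force: [0.5, 0.0, 0.4]
width: 79.0
grasp_force: 0.0
```

```bash
python3 - <<'E'
from h import *
im,T=cam('wrist'); save(im,'w3'); W=cloud(im,T)
m=fit(W,(400,600,190,330,78,90),'big')
fit(W,(340,640,170,450,50,60),'plate')
for t in ['large_block_mid','small_block_a_mid']: print(t,[(np.round(x['centre']).tolist(),round(x['p'],2)) for x in models.look_for(t,'wrist')[:3]])
go([509,255,65])
E
```

```text
big 4073 rect [509.3 256. ] [75.5 52.1] 87.2 mean [509.2 257.7] long ang 87.4 z [81.6 82.6 83.5]
plate 26275 rect [473.6 304.1] [172.5 192.5] 3.2 mean [471.1 318. ] long ang 66.8 z [54.4 55.4 56.4]
large_block_mid [([512.0, 259.0, 80.0], 0.7), ([564.0, 66.0, 98.0], 0.34)]
small_block_a_mid [([493.0, 359.0, 74.0], 0.83)]
t 13.15 pos [508.7 254.2 241.8] xyaw 87.09 zaxis [-1.e-04 -1.e-04 -1.e+00] F [-0.2 -0.7  0.2] w 79.1 g 0.0 q [ 0.44  0.32  1.74 -0.    1.08  0.49]
tool shift [  0.8   0.3 176.8]
```

View pics/w3.png

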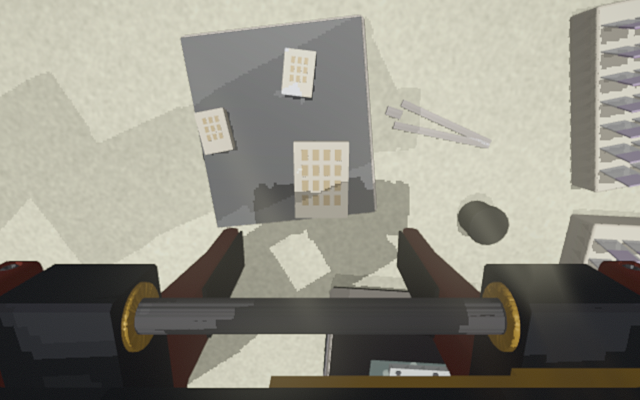

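The wrist picture shows the large block at ~(321,180), with the two small blocks well clear at (298,73) and (214,131). Its centre is (509,256) and its top 82.5. Descending to grip.

>>> jog_arm(increments=[0,0,0,1.5,0.5,30,90,0,0,0,0,0,45,90,0,0,0,0,0,45,90,0,0,0,0,0,30,90,0,0,0,0,0,18,90,0,0,0,0,0,8,90,0,0,0,0,0,0,90,0,0,0,0,0,0,90])

```text
t: 14.15
ee_pos: [510.0, 257.2, 66.8]
orientation: [2.275, 2.166, 0.003]
ft_force: [0.7, 0.0, -0.1]
width: 79.2
grasp_force: 0.0
```

```bash
python3 -c "
from h import *
go([509.3,255.7,65.3])"
```

```text
t 14.15 pos [510.  257.2  66.8] xyaw 87.18 zaxis [ 1.7e-03  8.0e-04 -1.0e+00] F [ 0.7  0.  -0.1] w 79.2 g 0.0 q [0.45 0.57 1.84 0.   0.73 0.5 ]
tool shift [-1.5 -0.6  1.4]
```

>>> jog_arm(increments=[0,0,0,-0.5,0,0.5,0,0,0,0,0,0,0,0,0,0,0,0,0,0,0,0,0,0,0,0,0,0,0,0,0,0,0,0,0,0,0,0,0,0,0,0,0,0,0,0,0,0,0,0,0,0,0,0,0,0])

```text
t: 15.15
ee_pos: [509.3, 256.4, 65.4]
orientation: [2.275, 2.166, 0.0]
ft_force: [-1.7, -0.9, 4.5]
width: 52.1
grasp_force: 30.0
```

```bash
python3 -c "
from h import *
pose();pose()"
```

```text
t 15.15 pos [509.3 256.4  65.4] xyaw 87.18 zaxis [ 2.e-04  1.e-04 -1.e+00] F [-1.7 -0.9  4.5] w 52.1 g 30.0 q [0.45 0.57 1.84 0.   0.73 0.49]
t 15.15 pos [509.3 256.4  65.4] xyaw 87.18 zaxis [ 2.e-04  1.e-04 -1.e+00] F [-1.7 -0.9  4.5] w 52.1 g 30.0 q [0.45 0.57 1.84 0.   0.73 0.49]
```

>>> jog_arm(increments=[0,0,0,0,0,-10,0,0,0,0,0,0,-30,0,0,0,0,0,0,-40,0,0,0,0,-15,5,-40,0,0,0,0,-35,10,-20,0,0,0,0,-50,14,0,0,0,0,0,-55,16,0,0,0,0,0,-55,16,0,0,0,0,0,-50,14,0,0,0,0,0,-40,12,0,0,0,0,0,-25,8,0,0,0,0,4,-7,2,0,0])

```text
t: 16.65
ee_pos: [589.8, -81.9, 205.2]
orientation: [2.353, 2.081, -0.0]
ft_force: [0.2, 0.9, -1.7]
width: 51.5
grasp_force: 30.0
```

>>> jog_arm(increments=[0,0,0,0,0,0,0,0,0,0,0,0,0,0])

```text
t: 16.9
ee_pos: [589.5, -79.6, 205.2]
orientation: [-2.348, -2.087, 0.0]
ft_force: [-0.2, -0.5, -2.1]
width: 51.7
grasp_force: 30.0
```

```bash
python3 - <<'E'
from h import *
pose()
im,T=cam('wrist'); save(im,'w4'); W=cloud(im,T); np.savez('w4.npz',W=W,T=T)
fit(W,(480,760,-160,180,90,106),'deck')
fit(W,(560,660,-60,80,99,108),'bars')
E
```

```text
t 16.9 pos [589.5 -79.6 205.2] xyaw 83.27 zaxis [-4.e-04  2.e-04 -1.e+00] F [-0.2 -0.5 -2.1] w 51.7 g 30.0 q [-0.15  0.4   1.71  0.    1.03 -0.04]
deck 46410 rect [595.5 -10.3] [153.3 187. ] 83.3 mean [ 5.964e+02 -3.000e-01] long ang 173.6 z [94.5 95.4 96.6]
bars 2897 rect [601.9  10.6] [79.6 68.3] 83.4 mean [617.   25.4] long ang 121.2 z [101.4 102.4 103.4]
```

View pics/w4.png

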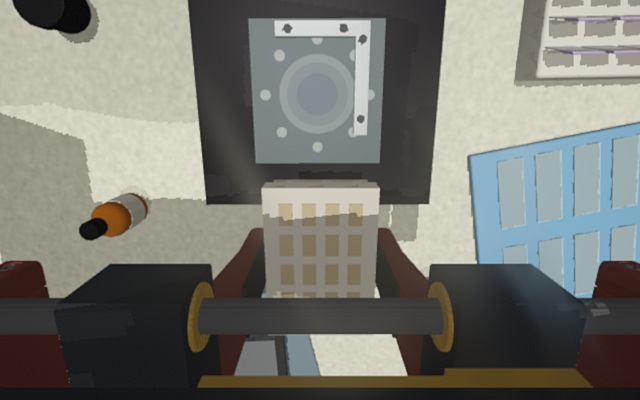

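The wrist picture shows the L of the bars: short bar at (320,28), long bar at (361,85), corner at ~(354,37). The block is held square at (320,240). From this the corner is about (629,37.5) and the seated centre about (601,5). I'll come down 12 mm short of both bars.

>>> jog_arm(increments=[0,0,0,15,-2,0,0,0,0,0,30,-4,0,0,0,0,0,20,-3,10,0,0,0,0,8.5,-1,25,0,0,0,0,0,0,25,0,0,0,0,0,0,20,0,0,0,0,0,0,10,0,0,0,0,0,0,4,0,0,0,0,0,0,0,0])

```text
t: 18.08
ee_pos: [588.8, -5.7, 111.4]
orientation: [2.349, 2.085, 0.0]
ft_force: [0.2, -0.1, -0.2]
width: 52.1
grasp_force: 30.0
```

```bash
python3 - <<'E'
from h import *
go([588.0,-5.4,105.5])
im,T=cam('side'); save(im,'s5'); W=cloud(im,T); cv2.imwrite('pics/s5.png',cv2.resize(im['pixels'][150:290,220:380],(640,560),interpolation=cv2.INTER_CUBIC))
E
```

```text
t 18.07 pos [588.8  -5.7 111.4] xyaw 83.19 zaxis [ 3.e-04  0.e+00 -1.e+00] F [ 0.2 -0.1 -0.2] w 52.1 g 30.0 q [-0.03  0.52  1.78  0.    0.84  0.09]
tool shift [ 0.2 -0.8  5.9]
```

View pics/s5.png

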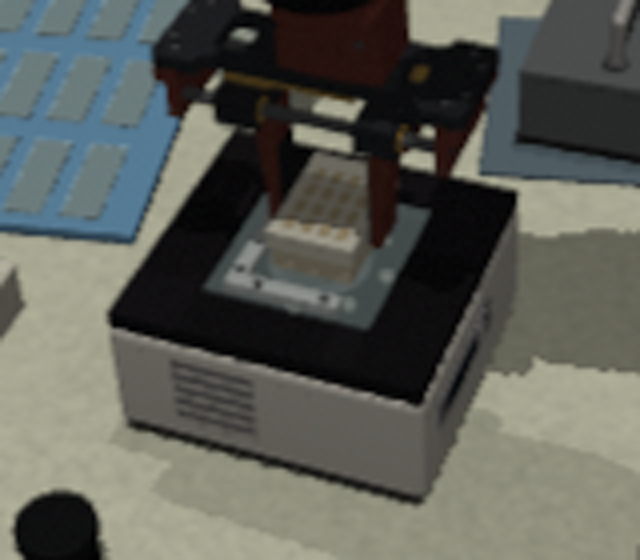

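The crop shows the block level, about 5 mm above the glass, inside the L (short bar at ~(300,290), long bar at ~(240,260)). Lowering gently.

>>> jog_arm(increments=[0,0,0,0,0,2,0,0,0,0,0,0,2,0,0,0,0,0,0,1,0,0,0,0,0,0,0.5,0,0,0,0,0,0,0,0])

```text
t: 18.75
ee_pos: [588.5, -5.9, 105.6]
orientation: [-2.35, -2.085, 0.0]
ft_force: [-0.7, 0.0, -1.8]
width: 51.8
grasp_force: 30.0
```

>>> jog_arm(increments=[0,0,0,0,0,0.5,0,0,0,0,0,0,0.3,0,0,0,0,0,0,0,0])

```text
t: 19.12
ee_pos: [588.6, -5.9, 105.4]
orientation: [2.35, 2.085, 0.0]
ft_force: [-2.1, -0.7, 6.1]
width: 51.7
grasp_force: 30.0
```

>>> jog_arm(increments=[0,0,0,2,2,0,0,0,0,0,2,2,0,0,0,0,0,2,2,0,0,0,0,0,1.5,1.5,0,0,0,0,0,1,1,0,0,0,0,0,0,0,0,0])

```text
t: 19.88
ee_pos: [598.6, 1.6, 105.4]
orientation: [2.349, 2.085, 0.001]
ft_force: [-1.0, -0.5, 6.3]
width: 51.8
grasp_force: 30.0
```

```bash
python3 -c "
from h import *
go([601.3,5.1,105.5]);print(get_obs()['moment'])"
```

```text
t 19.88 pos [598.6   1.6 105.4] xyaw 83.19 zaxis [ 1.e-03 -2.e-04 -1.e+00] F [-1.  -0.5  6.3] w 51.8 g 30.0 q [-0.02  0.54  1.76 -0.    0.84  0.1 ]
tool shift [ 3.8  2.3 -0.1]
[-0.18887553  0.25781775  0.05790859]
```

Now slow approach to the long bar.

>>> jog_arm(increments=[0,0,0,0,0.5,0,0,0,0,0,0,0.5,0,0,0,0,0,0,0.5,0,0,0,0,0,0,0.5,0,0,0,0,0,0,0,0,0])

```text
t: 20.5
ee_pos: [600.2, 1.5, 105.4]
orientation: [2.35, 2.085, 0.001]
ft_force: [-1.3, -0.1, 5.9]
width: 51.9
grasp_force: 30.0
```

>>> jog_arm(increments=[0,0,0,0,0.3,0,0,0,0,0,0,0.3,0,0,0,0,0,0,0.3,0,0,0,0,0,0,0,0,0])

```text
t: 21.0
ee_pos: [600.4, 1.4, 105.4]
orientation: [-2.349, -2.085, 0.001]
ft_force: [-4.6, 0.3, 8.9]
width: 51.6
grasp_force: 30.0
```

Long bar touched lightly (~4 N). Now toward the short bar.

>>> jog_arm(increments=[0,0,0,0.6,0,0,0,0,0,0,0.6,0,0,0,0,0,0,0.5,0,0,0,0,0,0,0.5,0,0,0,0,0,0,0,0,0,0])

```text
t: 21.62
ee_pos: [600.6, 2.8, 105.4]
orientation: [2.349, 2.086, -0.002]
ft_force: [-5.4, -3.3, 7.1]
width: 51.8
grasp_force: 30.0
```

>>> jog_arm(increments=[0,0,0,0.4,0,0,0,0,0,0,0.4,0,0,0,0,0,0,0.4,0,0,0,0,0,0,0,0,0,0])

```text
t: 22.12
ee_pos: [600.8, 3.9, 105.4]
orientation: [2.349, 2.086, -0.002]
ft_force: [-5.8, -3.8, 9.2]
width: 52.3
grasp_force: 30.0
```

>>> jog_arm(increments=[0,0,0,0.4,0,0,0,0,0,0,0.4,0,0,0,0,0,0,0,0,0,0])

```text
t: 22.5
ee_pos: [600.9, 4.7, 105.4]
orientation: [2.349, 2.086, -0.002]
ft_force: [-5.4, -4.2, 8.0]
width: 51.6
grasp_force: 30.0
```

>>> jog_arm(increments=[0,0,0,0.4,0,0,0,0,0,0,0.4,0,0,0,0,0,0,0,0,0,0])

```text
t: 22.88
ee_pos: [600.9, 5.1, 105.4]
orientation: [2.349, 2.086, -0.003]
ft_force: [-4.3, -7.0, 9.3]
width: 51.8
grasp_force: 30.0
```

```bash
python3 -c "
from h import *
go([601.3,5.1,105.5]);print(get_obs()['moment'])"
```

```text
t 22.88 pos [600.9   5.1 105.4] xyaw 83.21 zaxis [-0.0011 -0.0016 -1.    ] F [-4.3 -7.   9.3] w 51.8 g 30.0 q [-0.01  0.54  1.76 -0.    0.85  0.11]
tool shift [ 0.   0.4 -0.1]
[-1.05382815  0.77476413  0.09017223]
```

>>> jog_arm(increments=[0,0,0,0.4,0.3,0,0,0,0,0,0.4,0.3,0,0,0,0,0,0,0,0,0])

```text
t: 23.25
ee_pos: [601.0, 5.1, 105.4]
orientation: [2.349, 2.086, -0.006]
ft_force: [-7.2, -9.0, 11.3]
width: 51.9
grasp_force: 30.0
```

```bash
python3 -c "
from h import *
go([601.3,5.1,105.5]);print(get_obs()['moment'])"
```

```text
t 23.25 pos [601.    5.1 105.4] xyaw 83.23 zaxis [-0.0025 -0.0026 -1.    ] F [-7.2 -9.  11.3] w 51.9 g 30.0 q [-0.01  0.54  1.75 -0.    0.85  0.11]
tool shift [-0.   0.3 -0.1]
[-1.57449519  1.09021868  0.10713393]
```

>>> jog_arm(increments=[0,0,0,0.4,0.5,0,0,0,0,0,0.4,0.5,0,0,0,0,0,0,0,0,0])

```text
t: 23.62
ee_pos: [601.0, 5.2, 105.4]
orientation: [-2.348, -2.086, 0.009]
ft_force: [-12.1, -13.6, 14.3]
width: 51.3
grasp_force: 30.0
```

```bash
python3 - <<'E'
from h import *
pose();print(get_obs()['moment'])
for c in ['scene','side']:
    im,T=cam(c); W=cloud(im,T)
    fit(W,(540,640,-60,50,116,127),'top '+c)
    fit(W,(560,660,-60,80,99,108),'bars '+c)
    save(im,'f_'+c)
    if c=='side': cv2.imwrite('pics/f.png',cv2.resize(im['pixels'][150:290,220:380],(640,560),interpolation=cv2.INTER_CUBIC))
E
```

```text
t 23.62 pos [601.    5.2 105.4] xyaw 83.24 zaxis [-0.0048 -0.0035 -1.    ] F [-12.1 -13.6  14.3] w 51.3 g 30.0 q [-0.01  0.54  1.75 -0.    0.85  0.11]
[-2.19486024  1.74969055  0.16995402]
top scene 379 rect [605.1 -13.9] [71.7 47. ] 3.8 mean [602.7 -14.8] long ang 0.9 z [119.6 122.2 123.7]
bars scene 159 rect [630.1   5.7] [81.5 15.4] 81.4 mean [631.    3.2] long ang 82.5 z [100.2 102.2 105. ]
top side 522 rect [600.    4.2] [78.9 70.1] 81.5 mean [602.3  10.5] long ang 101.5 z [120.  122.3 124.2]
bars side 167 rect [604.4  42. ] [21.  69.6] 76.9 mean [605.9  42.9] long ang 171.1 z [100.4 102.5 105.6]
```

View pics/f.png

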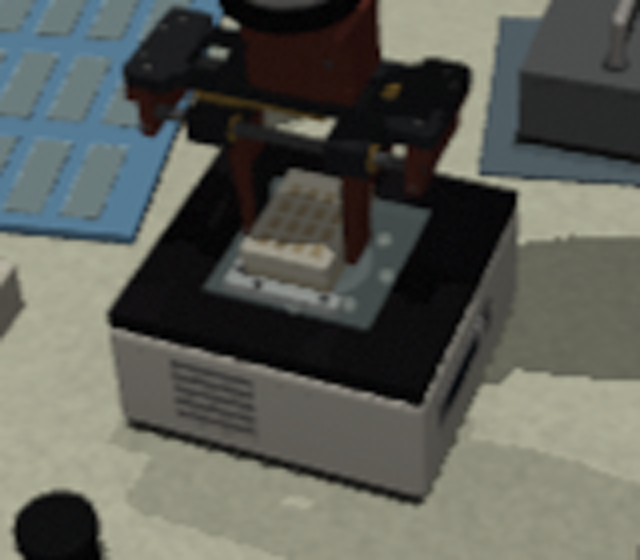

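The block sits in the corner against both bars, with the short bar right in front of it (crop ~(290,290)). I'll check that the hold is steady.

>>> jog_arm(increments=[0,0,0,0,0,0,0,0,0,0,0,0,0,0,0,0,0,0,0,0,0,0,0,0,0,0,0,0])

```text
t: 24.22
ee_pos: [601.0, 5.2, 105.4]
orientation: [-2.348, -2.086, 0.009]
ft_force: [-10.8, -12.9, 14.1]
width: 52.1
grasp_force: 30.0
```

```bash
python3 -c "
from h import *
print(job.close_job())"
```

```text
the job is handed in; nothing more can be done
None
```

The hood stands upright on the middle of the mat, and the large block is held wax face down in the corner, pressed against both bars at about 11 N and 13 N. I handed the job in at about 24 s; it returned no verdict.

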